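# Return the calibration weight and click its case shut

### The job

The balance check is finished: take the big calibration weight off the balance pan, set it down into its empty well in the blue weight case, then swing the case's lid shut and press its free edge down gently until the spring catch clicks and holds. Do not force the lid, and leave the small weight and the other things on the bench where they are.

Things in the scene. Friction and masses are not known exactly. Their poses are not given: they have to be found in the camera images.
- weight: big calibration weight, 500 g polished steel cylinder standing on the balance pan: body 40 mm diameter, 46 mm tall, with a knob 22 mm in diameter on top (64 mm overall). Set it down, do not drop or ram it: a knock of over 50 N on the case spoils it. Origin: centre of its underside, z up.
- small_weight: small calibration weight, steel cylinder 30 mm diameter, 48 mm tall overall, already in its own well of the case; leave it there. Origin: centre of its underside.
- balance: white laboratory balance, fixed to the bench, 300 x 200 mm, its square steel pan (170 x 180 mm) 70 mm above the bench. Origin: on the bench, 20 mm from below the pan's centre towards the operator panel; its x axis points away from the panel.
- case: blue weight case, fixed. Tub 140 (its x) by 200 mm (its y), walls 6 mm thick, 54 mm high. Inside is foam, top 22 mm above the bench, with round wells 16 mm deep (floor 6 mm above the bench). Origin: centre of the underside; z up. Its x axis points to the hinged side; the spring catch is at the middle of the opposite side (-x). With the lid shut it is 88 to 100 mm high.
- well_big (a point): centre of the mouth of the empty 44 mm well for the big weight, at foam-top height (22 mm above the bench, 16 mm above the well floor); case frame (0, -35, 22) mm. Axes as the case's.
- lid (a joint): lid angle, rad: 0 fully shut, 1.57 upright, opens to 1.9. A stiff hinge holds it where it is left (2 to 3 N at the free edge moves it). Below about 0.06 rad the lid rides on a spring catch: the resistance at the free edge climbs to roughly 11 to 16 N, then gives way with a click about 2 mm before the lid meets its hard stop. Nearer the hinge it takes more. Over 25 N damages the case.
- lid_hinge (a point): middle of the lid's hinge line, case frame (70, 0, 54) mm. The hinge line runs along the case's y axis. These axes turn with the lid and equal the case's when it is shut.
- lid_edge (a point): middle of the lid's free edge zone: in the lid's axes (-125, 0, 31) mm from the hinge point, 15 mm in from the free edge, on the blue shell (140 x 200 mm) under the grey panel. The stiff grey panel covers the whole outer face and stands 3 to 15 mm proud of this point; how much differs each time and is not measured. Press over this point (black stripe). z: outward normal.
- flask: amber conical flask, 80 mm wide, 120 mm tall; loose bystander, leave it. Origin: centre of its underside.
- beaker: glass beaker, 64 mm wide, 75 mm tall; loose bystander, leave it. Origin: centre of its underside.
- reagent: amber bottle, 70 mm wide, 160 mm tall; loose bystander, leave it. Origin: centre of its underside.
- jar: small white jar with a red cap, 54 mm wide, 55 mm tall; loose bystander, leave it. Origin: centre of its underside.
- wash_bottle: clear bottle with a blue cap, 64 mm wide, 150 mm tall; loose bystander, leave it. Origin: centre of its underside.
- mortar: white ceramic bowl, 90 mm wide, 50 mm tall; loose bystander, leave it. Origin: centre of its underside.

How it is judged:
On the way, in this order (a step that is already met when the one before it is completed fails the run):
1. the big weight stands on the floor of its well with the lid still open and the fingers off it (horizontal distance between weight and well_big below 0.004 m and z of weight in the frame of well_big below -0.013 m and angle between weight's own z axis and vertical below 0.1 rad and contact force between each of the arm, the fingers and weight below 0.1 N and value of joint lid above 0.5 rad), for 0.1 s.
2. the lid is pressed home past its catch (value of joint lid below 0.01 rad), for 0.1 s.
At the end, for the whole second after the job is handed in: The lid is latched (within 0.01 rad of fully shut) and stays so with nothing touching it; the big weight stands upright on the floor of its well (within 4 mm of the well's centre, at least 13 mm below the foam top), at rest, and the small weight is still in its own well (value of joint lid below 0.01 rad and velocity of joint lid below 0.05 rad/s and horizontal distance between weight and well_big below 0.004 m and z of weight in the frame of well_big below -0.013 m and angle between weight's own z axis and vertical below 0.1 rad and linear speed of weight below 0.02 m/s and distance of small_weight from where it was at the start of the episode below 0.006 m).
It fails at once if the case or its lid is pushed with more than 25 N (contact force between any of the arm, the fingers and case above 25 N).
It fails at once if the big weight is dropped or rammed into the case with more than 50 N (contact force between weight and case above 50 N).
It fails at once if the balance is hit or leaned on with more than 30 N (contact force between any of the arm, the fingers and balance above 30 N).
It fails at once if the small weight is moved from its well (distance of small_weight from where it was at the start of the episode above 0.02 m).
It fails at once if another thing on the bench is shifted or knocked over (distance of any of flask, beaker, reagent, jar, wash_bottle, mortar from where it was at the start of the episode above 0.03 m).
It also fails if it takes over 72 s, if anything falls off the work surface, if the arm or the gripper's body presses on something with over 40 N, if the wrist force passes 120 N, or if a joint passes its speed limit or range.

### The arm

A 6-joint arm with a two-finger parallel gripper is mounted at the origin on the work surface. World frame = base frame: x ahead of the robot, y to its left, z up, the work surface at z = 0. Lengths are in m, angles in rad, forces in N, time in s.
With the tool pointing down it reaches from about 0.425 to 0.95 m from the base axis. Payload 3.5 kg.
Tool frame: the origin (TCP) lies between the finger pads; the fingertips stand 14 mm ahead of it and the grasp point (between the pads) lies 5 mm behind it; z points along the fingers, y is the line along which they close (so a half turn about z gives the same grasp; the last joint's range is limited). The gripper opens to 85 mm and grips with 20 to 120 N. Pads are 22 mm wide; open, the fingers measure 114 mm over their backs; the gripper's body (76 mm by 85 mm) begins 54 mm behind the grasp point. The pads swing forward as they close: fully open they stand 13 mm farther back than shut.
Start: joints at [-1.399, 0.286, 1.577, -0, 1.279, -0.15], TCP at [0.214, -0.64, 0.245] pointing down, gripper open.
Joint ranges: [-2.77, 2.77], [-0.9, 2.22], [0.21, 2.48], [-1.53, 4.67], [0.24, 2.81], [-2.84, 2.84]. Speed limits (rad/s): [2.79, 2.79, 3.14, 3.14, 3.14, 3.14].

### API

Orientations are given as a unit quaternion [x, y, z, w].
In Python, from plant import * gives the robot as it stands.
- The arm moves only by the tool step_arm, never from a script. Its argument "commands" is a list of rows, each an object of numbers: "gripper": the gripper's target within -1 to 1 (shut at 1, half-way at 0, fully open at -1); "x", "y", "z": the shift along the tool's x, y, z in mm; "spin": the turn about the tool's z in degrees. A call has exactly 10 rows; each row shifts and turns the commanded pose from where the row before left it, along the tool's axes as they then stand; what a row does not reach is not made up. A row lasts 1/10 s, in which the tool goes at most 50 mm and 8.59 degrees, less where a joint would pass 70% of its speed; a pose out of reach is approached as far as the arm can. A call with a gripper value outside its range is refused whole. The fingers move at their own pace and stop on an object; "force" is the grip in N (left out, the last holds). Time passes only in rows, so rows that do not move let the fingers close, or fill a call up. It gives the time, the measured TCP pose, the force, the opening and the grip force at its end, in the units of the state.
- get_state(): the state, without advancing time (a new reading comes with each control period).
- read_camera(name): name is "side" or "top"; returns a dict with "color" (400x640x3 uint8, red, green, blue), "z_map" (400x640 float32, m along the optical axis (not along the pixel's ray), 0 where there is no reading), "fx", "fy", "cx", "cy" (pixels), "distortion" ([k1, k2, p1, p2, k3] as OpenCV has them; the pictures are not rectified), "eye" and "attitude" of the camera in the world. Camera axes: x right, y up, looking along -z (the intrinsics and any distortion apply to the point x, -y, -z); pixel columns grow to the right and rows downward; lengths in m; the calibration is good to about 2 mm. A picture is of the moment at which its call begins.
- sign_off(): hands the job in; it is judged then, once.
The state is a dict: "time": time; "qpos": joint angles; "dq": joint speeds; "joint_efforts": joint torques, N m; "eef_pos": TCP position; "tcp_rot": TCP orientation; "contact_force": force on the tool from outside, world axes, zero at the start; "wrist_torque": the same for the moment, N m; "opening": opening from 0.0 (shut) to 1.0 (fully open); "finger_force": force on a finger pad.
Only numpy, scipy, OpenCV 4.12 (cv2) and the standard library are available. Lean on these libraries where they do the work, as an engineer would, in place of code of your own. Each camera call takes 0.05 s, during which the arm holds its last target. There are 200 camera calls.

## Working session

There is one attempt and no reset: what is moved stays moved. The work goes in short steps, Python scripts to look and compute and a tool call to move; the robot and the scene stay as the last step left them, time stands still between calls to the robot, and variables do not carry over. Pictures are saved under pics/ and viewed, at most 10 in all, crops included, and the job is handed in when it is done.

Besides the shell and the picture viewer there is one more tool, called after "Call:" by a JSON object that holds its "method" and its "body", one argument or row to a line. step_arm: Moves the arm, as the interface text tells. Its arguments: {"type":"object","properties":{"commands":{"type":"array"},"force":{"type":"number"}},"required":["commands"]}

```bash
mkdir -p pics
cat > h.py <<'E'
from plant import *
import numpy as np, cv2
from scipy.spatial.transform import Rotation as R
def cam(n):
    c=read_camera(n); a=np.array(c["attitude"])
    c["R"]=a if a.shape==(3,3) else R.from_quat(a).as_matrix()
    c["K"]=np.array([[c["fx"],0,c["cx"]],[0,c["fy"],c["cy"]],[0,0,1.]]); return c
def rays(c,uv):
    p=cv2.undistortPoints(np.array(uv,float).reshape(-1,1,2),c["K"],np.array(c["distortion"],float)).reshape(-1,2)
    d=np.c_[p[:,0],-p[:,1],-np.ones(len(p))]; return d@c["R"].T
def plane(c,uv,z):
    d=rays(c,uv); e=np.array(c["eye"]); return e+d*((z-e[2])/d[:,2])[:,None]
def cloud(c):
    z=c["z_map"]; v,u=np.mgrid[:400,:640]
    d=rays(c,np.c_[u.ravel(),v.ravel()]); P=np.array(c["eye"])+d*z.ravel()[:,None]
    P[z.ravel()==0]=np.nan; return P.reshape(400,640,3)
E
python3 - <<'E'
from h import *
im=[]
for n in("top","side"):
    c=cam(n); print(n,c["eye"],c["attitude"],c["fx"],c["distortion"]); im.append(c["color"][:,:,::-1])
    cv2.imwrite(f"pics/{n}0.png",im[-1])
print(get_state())
E
```

```text
top [0.31914877 0.00350764 1.5679876 ] [ 0.07103427 -0.06281412 -0.69684226  0.71092854] 517.2606487848619 [-0.04789767  0.          0.          0.          0.        ]
side [-0.03791429  0.94060289  1.02470716] [-0.12673857  0.40628198  0.86266303 -0.27328517] 428.17845521226553 [-0.02995799  0.          0.          0.          0.        ]
{'time': 0.1, 'qpos': array([-1.39901478e+00,  2.87144172e-01,  1.57803556e+00, -9.23206718e-06,
        1.27860465e+00, -1.50015854e-01]), 'dq': array([-0.00089035, -0.00093126, -0.00357154,  0.00024561,  0.00019478,
       -0.00027849]), 'joint_efforts': array([ 6.06405265e-04, -4.07297516e+01, -2.93696988e+01, -9.20733851e-05,
        3.45944783e-03, -3.49491593e-06]), 'eef_pos': array([ 0.21340165, -0.63978096,  0.24403804]), 'tcp_rot': array([ 9.87082899e-01,  1.60206587e-01, -1.63445431e-05, -1.09575068e-03]), 'contact_force': array([ 0.105485 , -1.6264396, -0.1215993]), 'wrist_torque': array([-0.00890123, -0.02066542, -0.02323255]), 'finger_force': 0.0, 'opening': 1.0050851647015044}
```

View pics/top0.png

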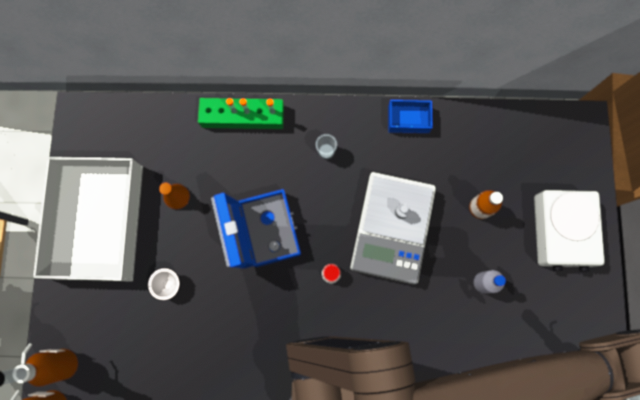

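View pics/side0.png

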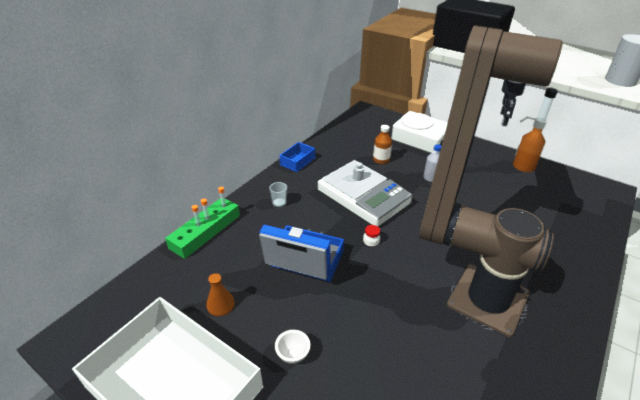

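The top view shows the blue case at about (258,228) with its lid upright on the left (+y) side. The empty well is at (267,216), the small weight at (275,246), and the big weight on the pan at (402,211). The side view confirms that the lid is upright, with the black stripe near its top edge.

Run:
```python
from h import *
c=cam("top"); P=cloud(c); h=cv2.cvtColor(c["color"],cv2.COLOR_RGB2HSV)
blue=(h[...,0]>100)&(h[...,0]<130)&(h[...,1]>120)
roi=np.zeros((400,640),bool); roi[180:280,205:310]=1
b=blue&roi
z=P[...,2]
# foam: plane rect from height
rim=roi&(abs(z-.054)<.006)&blue
q=P[rim]; print("rim n",len(q)); r=cv2.minAreaRect((q[:,:2]*1000).astype(np.float32)); print("rim",r,cv2.boxPoints(r))
f=roi&(abs(z-.022)<.005); q=P[f]; r=cv2.minAreaRect((q[:,:2]*1000).astype(np.float32)); print("foam",len(q),r)
# lid
l=roi&(z>.075); q=P[l]; print("lid zmax",np.nanmax(q[:,2]),"n",len(q)); 
t=q[q[:,2]>np.nanmax(q[:,2])-.008]; print("lid top",t.mean(0),cv2.minAreaRect((t[:,:2]*1000).astype(np.float32)))
# weight
w=np.zeros_like(roi); w[190:235,380:425]=1
k=w&(z>.122); k2=w&(z>.085)
for m in(k,k2): q=P[m]; print("weight",len(q),q.mean(0),(q.min(0)+q.max(0))/2,q.max(0)-q.min(0), np.argwhere(m).mean(0))
q=P[w&(abs(z-.07)<.004)]; print("pan",len(q),np.median(q[:,2]))
# side view
s=cam("side"); S=cloud(s)
for n,(v0,v1,u0,u1,a) in dict(weight=(155,190,340,375,.122),lid=(220,285,255,350,.06)).items():
    m=np.zeros_like(roi); m[v0:v1,u0:u1]=1; q=S[m&(S[...,2]>a)]
    print("side",n,len(q),q.mean(0),q.min(0),q.max(0))
    if n=="lid":
        d=q-q.mean(0); print("normal",np.linalg.svd(d,full_matrices=False)[2][2])
        g=cv2.cvtColor(s["color"],cv2.COLOR_RGB2GRAY)
        p=S[m&(g<40)&(S[...,2]>.1)]; print("stripe",len(p),p.mean(0),p.min(0),p.max(0))
    else: print((q.min(0)+q.max(0))/2)
def up(im,v0,v1,u0,u1,k): return cv2.resize(im[v0:v1,u0:u1,::-1],None,fx=k,fy=k,interpolation=cv2.INTER_CUBIC)
cv2.imwrite("pics/crop.png",np.hstack([up(c["color"],180,280,205,305,4),up(s["color"],215,290,250,350,4).copy() if 0 else cv2.resize(up(s["color"],215,290,250,350,4),(400,400))]))
```

```text
rim n 752
rim ((531.5183715820312, 189.15377807617188), (201.429931640625, 168.90415954589844), 16.20748519897461) [[411.23413  242.13829 ]
 [458.37805   79.946846]
 [651.8026   136.16927 ]
 [604.6587   298.36072 ]]
foam 1980 ((533.2096557617188, 174.11929321289062), (196.894287109375, 137.92800903320312), 15.67776870727539)
lid zmax 0.20667539795176215 n 1320
lid top [0.50851602 0.25964026 0.20101616] ((505.7441101074219, 261.14752197265625), (176.02622985839844, 26.895437240600586), 18.715869903564453)
weight 53 [ 0.58089613 -0.21045909  0.1324555 ] [ 0.58217194 -0.21177802  0.13139735] [0.02597265 0.02560802 0.0168478 ] [209.41509434 403.50943396]
weight 177 [ 0.57917324 -0.20847313  0.11799288] [ 0.58118361 -0.21040022  0.11245482] [0.03778494 0.0388879  0.05473287] [210.88700565 402.07909605]
pan 1394 0.0699622810389019
side weight 28 [ 0.5841252  -0.20739406  0.13224943] [ 0.57573707 -0.22167696  0.12307662] [ 0.59488565 -0.19798975  0.13846769]
[ 0.58531136 -0.20983335  0.13077215]
side lid 2647 [0.49741432 0.28161326 0.14696249] [0.40727925 0.22242925 0.06012213] [0.60511566 0.32206785 0.20160384]
normal [-0.29957099  0.95314707  0.04204611]
stripe 96 [0.49971814 0.29349458 0.17095755] [0.41125675 0.23628741 0.10275142] [0.54394404 0.3084465  0.18339597]
```

View pics/crop.png

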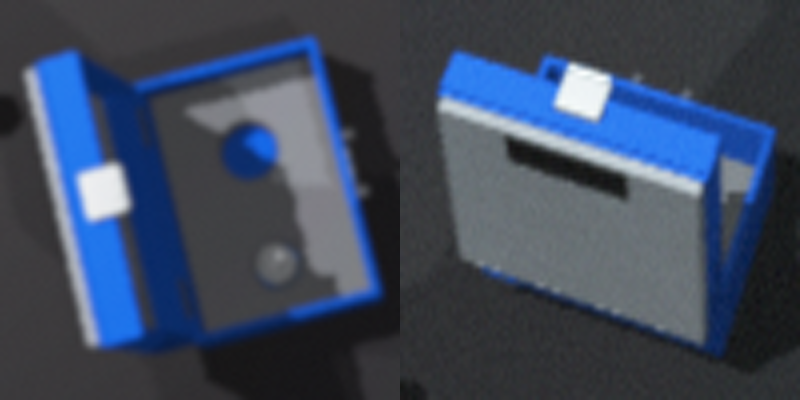

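The crop shows the empty well's mouth at about top-image pixel (267.5,217.5), the small weight at (274,246), and the catch wall on the right. Next I'll fit the well mouth and rim more accurately.

Run:
```python
from h import *
c=cam("top"); P=cloud(c); h=cv2.cvtColor(c["color"],cv2.COLOR_RGB2HSV)
blue=((h[...,0]>100)&(h[...,0]<130)&(h[...,1]>110)&(h[...,2]>50)).astype(np.uint8)
m=np.zeros_like(blue); m[200:236,252:286]=blue[200:236,252:286]
n,lab,st,ce=cv2.connectedComponentsWithStats(m)
for i in range(1,n):
    if st[i,4]>60: 
        cn,_=cv2.findContours((lab==i).astype(np.uint8),0,1); cc=max(cn,key=len)
        (x,y),r=cv2.minEnclosingCircle(cc); print("comp",st[i],ce[i],(x,y),r, plane(c,[[x,y]],.022),plane(c,[ce[i]],.022))
        q=plane(c,cc.reshape(-1,2),.022); print((q.min(0)+q.max(0))/2,q.max(0)-q.min(0))
# right outer wall
pts=[]
for v in range(196,248):
    u=np.flatnonzero(blue[v,270:310]); 
    if len(u): pts.append((u.max()+270.5,v))
q=plane(c,pts,.054)[:,:2]; 
l=cv2.fitLine((q*1000).astype(np.float32),cv2.DIST_HUBER,0,1,.01).ravel(); print("wall line",l, np.degrees(np.arctan2(l[1],l[0])))
# corners right
full=np.zeros_like(blue); full[180:280,205:310]=blue[180:280,205:310]
n,lab,st,ce=cv2.connectedComponentsWithStats(full); i=1+st[1:,4].argmax(); cn,_=cv2.findContours((lab==i).astype(np.uint8),0,1); cc=max(cn,key=len).reshape(-1,2)
for d in((1,-1.6),(1.6,1)): p=cc[(cc@np.array(d)).argmax()]; print("corner",p,plane(c,[p],.054))
g=c["color"].astype(int)
# knob
w=h[200:222,390:415,2];
```

```text
comp [260 211  15  14 156] [267.04487179 217.67948718] (266.9545593261719, 217.68182373046875) 7.078460216522217 [[0.56763992 0.18680456 0.022     ]] [[0.56765248 0.1865305  0.022     ]]
[0.5682162  0.18670004 0.022     ] [0.04020404 0.04265542 0.        ]
wall line [9.62436795e-01 2.71505862e-01 5.53008545e+02 1.05158165e+02] 15.753894
corner [283 189] [[0.65051598 0.13833466 0.054     ]]
corner [300 254] [[0.45673541 0.0817965  0.054     ]]
```

Call:
{"method": "step_arm", "body": {
  "commands": [
    {"x":40,"y":-24,"gripper":-1},
    {"x":40,"y":-24,"gripper":-1},
    {"x":40,"y":-24,"gripper":-1},
    {"x":40,"y":-24,"gripper":-1},
    {"x":40,"y":-24,"gripper":-1},
    {"x":40,"y":-24,"gripper":-1},
    {"x":40,"y":-24,"gripper":-1},
    {"x":40,"y":-24,"gripper":-1},
    {"x":40,"y":-24,"gripper":-1},
    {"x":40,"y":-24,"spin":2.4,"gripper":-1}
  ]
}}

```text
invalid input
```

```bash
cat >> h.py <<'E'
def to(x,y,z,head):
    s=get_state(); M=R.from_quat(s["tcp_rot"]).as_matrix(); d=M.T@(np.array([x,y,z])-s["eef_pos"])*1000
    hd=np.degrees(np.arctan2(M[1,0],M[0,0])); print("t",round(s["time"],2),"tcp",s["eef_pos"].round(4),"tool delta mm",d.round(1),"spin",round(hd-head,2),"F",s["contact_force"].round(1),"open",round(s["opening"],3),"fz",M[:,2].round(3))
E
python3 -c "
from h import *
to(.582,-.2105,.2,16)"
```

```text
t 0.25 tcp [ 0.2135 -0.6401  0.2447] tool delta mm [ 485.5 -290.9   45.1] spin 2.44 F [-0.1  0.8  0.2] open 1.004 fz [-0.     0.001 -1.   ]
```

Call:
{"method": "step_arm", "body": {
  "commands": [
    {"x":40,"y":-24,"z":0,"spin":0,"gripper":-1},
    {"x":40,"y":-24,"z":0,"spin":0,"gripper":-1},
    {"x":40,"y":-24,"z":0,"spin":0,"gripper":-1},
    {"x":40,"y":-24,"z":0,"spin":0,"gripper":-1},
    {"x":40,"y":-24,"z":0,"spin":0,"gripper":-1},
    {"x":40,"y":-24,"z":0,"spin":0,"gripper":-1},
    {"x":40,"y":-24,"z":0,"spin":0,"gripper":-1},
    {"x":40,"y":-24,"z":0,"spin":0,"gripper":-1},
    {"x":40,"y":-24,"z":0,"spin":0,"gripper":-1},
    {"x":40,"y":-24,"z":0,"spin":2.4,"gripper":-1}
  ],
  "force": 30
}}

```text
time: 1.25
eef_pos: [0.518, -0.2845, 0.2454]
tcp_rot: [0.99, 0.139, 0.0, 0.0]
contact_force: [0.3, -0.5, 0.4]
opening: 1.0
finger_force: 0.0
```

```bash
python3 -c "
from h import *
to(.582,-.2105,.2,16)"
```

```text
t 1.25 tcp [ 0.518  -0.2845  0.2454] tool delta mm [ 81.9 -53.5  45.4] spin -0.02 F [ 0.3 -0.5  0.4] open 1.0 fz [ 0. -0. -1.]
```

Call:
{"method": "step_arm", "body": {
  "commands": [
    {"x":27,"y":-18,"z":0,"spin":0,"gripper":-1},
    {"x":27,"y":-18,"z":0,"spin":0,"gripper":-1},
    {"x":28,"y":-18,"z":0,"spin":0,"gripper":-1},
    {"x":0,"y":0,"z":0,"spin":0,"gripper":-1},
    {"x":0,"y":0,"z":25,"spin":0,"gripper":-1},
    {"x":0,"y":0,"z":25,"spin":0,"gripper":-1},
    {"x":0,"y":0,"z":25,"spin":0,"gripper":-1},
    {"x":0,"y":0,"z":15,"spin":0,"gripper":-1},
    {"x":0,"y":0,"z":0,"spin":0,"gripper":-1},
    {"x":0,"y":0,"z":0,"spin":0,"gripper":-1}
  ]
}}

```text
time: 2.25
eef_pos: [0.5811, -0.2121, 0.1559]
tcp_rot: [0.99, 0.139, 0.0, 0.0]
contact_force: [0.4, -0.4, 1.4]
opening: 1.002
finger_force: 0.0
```

```bash
python3 -c "
from h import *
to(.582,-.2105,.104,16)
ims=[]
for n,(v,u) in dict(top=(140,330),side=(120,290)).items():
    c=cam(n); ims.append(cv2.resize(c['color'][v:v+120,u:u+130,::-1],(390,360),interpolation=2))
cv2.imwrite('pics/g.png',np.hstack(ims))"
```

```text
t 2.25 tcp [ 0.5811 -0.2121  0.1559] tool delta mm [ 1.3 -1.3 51.9] spin 0.02 F [ 0.4 -0.4  1.4] open 1.002 fz [ 0.001 -0.    -1.   ]
```

View pics/g.png

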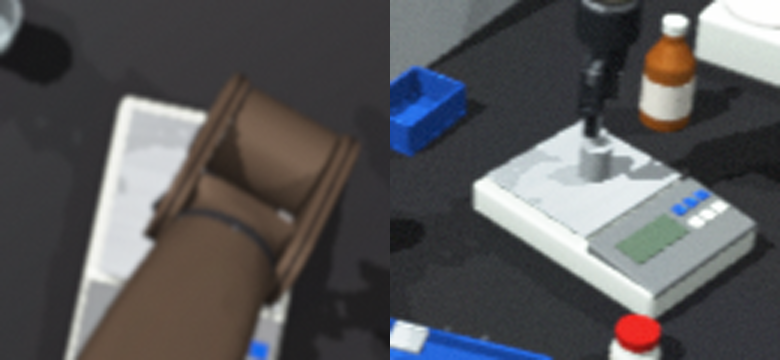

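The side view shows the fingers straddling the knob, above the weight on the pan. I'll squeeze once at about 85° to centre the weight across the pads, then do the real grasp.

Call:
{"method": "step_arm", "body": {
  "commands": [
    {"x":1,"y":-1,"z":0,"spin":8.5,"gripper":-1},
    {"x":0,"y":0,"z":0,"spin":8.5,"gripper":-1},
    {"x":0,"y":0,"z":0,"spin":8.5,"gripper":-1},
    {"x":0,"y":0,"z":0,"spin":8.5,"gripper":-1},
    {"x":0,"y":0,"z":0,"spin":8.5,"gripper":-1},
    {"x":0,"y":0,"z":10,"spin":8.5,"gripper":-1},
    {"x":0,"y":0,"z":10,"spin":8.5,"gripper":-1},
    {"x":0,"y":0,"z":10,"spin":8.5,"gripper":-1},
    {"x":0,"y":0,"z":10,"spin":8.5,"gripper":-1},
    {"x":0,"y":0,"z":10,"spin":8.5,"gripper":-1}
  ],
  "force": 20
}}

```text
time: 3.35
eef_pos: [0.5827, -0.211, 0.1069]
tcp_rot: [0.823, -0.569, 0.002, -0.0]
contact_force: [-0.8, 0.7, -1.2]
opening: 1.002
finger_force: 0.0
```

Call:
{"method": "step_arm", "body": {
  "commands": [
    {"x":0,"y":0,"z":2,"spin":0,"gripper":-1},
    {"x":0,"y":0,"z":0,"spin":0,"gripper":0},
    {"x":0,"y":0,"z":0,"spin":0,"gripper":0},
    {"x":0,"y":0,"z":0,"spin":0,"gripper":0.1},
    {"x":0,"y":0,"z":0,"spin":0,"gripper":0.2},
    {"x":0,"y":0,"z":0,"spin":0,"gripper":0.3},
    {"x":0,"y":0,"z":0,"spin":0,"gripper":0.4},
    {"x":0,"y":0,"z":0,"spin":0,"gripper":0.4},
    {"x":0,"y":0,"z":0,"spin":0,"gripper":0.4},
    {"x":0,"y":0,"z":0,"spin":0,"gripper":0.4}
  ],
  "force": 20
}}

```text
time: 4.35
eef_pos: [0.5827, -0.2106, 0.1047]
tcp_rot: [0.824, -0.566, 0.001, -0.0]
contact_force: [0.8, 1.1, 5.4]
opening: 0.459
finger_force: 20.8
```

Call:
{"method": "step_arm", "body": {
  "commands": [
    {"x":0,"y":0,"z":0,"spin":0,"gripper":-0.6},
    {"x":0,"y":0,"z":0,"spin":0,"gripper":-0.6},
    {"x":0,"y":0,"z":0,"spin":0,"gripper":-0.6},
    {"x":0,"y":0,"z":0,"spin":-8.5,"gripper":-0.6},
    {"x":0,"y":0,"z":0,"spin":-8.5,"gripper":-0.6},
    {"x":0,"y":0,"z":0,"spin":-8.5,"gripper":-0.6},
    {"x":0,"y":0,"z":0,"spin":-8.5,"gripper":-0.6},
    {"x":0,"y":0,"z":0,"spin":-8.5,"gripper":-0.6},
    {"x":0,"y":0,"z":0,"spin":-8.5,"gripper":-0.6},
    {"x":0,"y":0,"z":0,"spin":-8.5,"gripper":-0.6}
  ],
  "force": 20
}}

```text
time: 5.35
eef_pos: [0.5811, -0.2102, 0.1026]
tcp_rot: [0.997, -0.079, -0.001, -0.0]
contact_force: [-0.1, -0.1, -0.3]
opening: 0.798
finger_force: 0.0
```

Call:
{"method": "step_arm", "body": {
  "commands": [
    {"x":0,"y":0,"z":0,"spin":-8.5,"gripper":-0.6},
    {"x":0,"y":0,"z":0,"spin":-8.5,"gripper":-0.6},
    {"x":0,"y":0,"z":0,"spin":-8.5,"gripper":-0.4},
    {"x":0,"y":0,"z":0,"spin":0,"gripper":0},
    {"x":0,"y":0,"z":0,"spin":0,"gripper":0.1},
    {"x":0,"y":0,"z":0,"spin":0,"gripper":0.2},
    {"x":0,"y":0,"z":0,"spin":0,"gripper":0.3},
    {"x":0,"y":0,"z":0,"spin":0,"gripper":0.4},
    {"x":0,"y":0,"z":0,"spin":0,"gripper":0.5},
    {"x":0,"y":0,"z":0,"spin":0,"gripper":0.5}
  ],
  "force": 40
}}

```text
time: 6.35
eef_pos: [0.5819, -0.2107, 0.1036]
tcp_rot: [0.99, 0.139, 0.0, 0.0]
contact_force: [1.2, -2.4, 1.6]
opening: 0.453
finger_force: 40.9
```

```bash
python3 -c "
from h import *
to(.5678,.1867,.2,16); print(get_state()['qpos'],get_state()['finger_force'])"
```

```text
t 6.35 tcp [ 0.5819 -0.2107  0.1036] tool delta mm [  96.2 -385.7  -96.7] spin 0.03 F [ 1.2 -2.4  1.6] open 0.453 fz [ 0.001 -0.001 -1.   ]
[-5.11048737e-01  3.14362331e-01  1.81874831e+00 -4.66347532e-04
  1.00750894e+00  7.80265610e-01] 40.912797432392836
```

Call:
{"method": "step_arm", "body": {
  "commands": [
    {"x":0,"y":0,"z":-10,"spin":0,"gripper":0.5},
    {"x":0,"y":0,"z":-25,"spin":0,"gripper":0.5},
    {"x":0,"y":0,"z":-30,"spin":0,"gripper":0.5},
    {"x":0,"y":0,"z":-32,"spin":0,"gripper":0.5},
    {"x":12,"y":-40,"z":0,"spin":0,"gripper":0.5},
    {"x":12,"y":-45,"z":0,"spin":0,"gripper":0.5},
    {"x":12,"y":-45,"z":0,"spin":0,"gripper":0.5},
    {"x":12,"y":-45,"z":0,"spin":0,"gripper":0.5},
    {"x":12,"y":-45,"z":0,"spin":0,"gripper":0.5},
    {"x":12,"y":-45,"z":0,"spin":0,"gripper":0.5}
  ]
}}

```text
time: 7.35
eef_pos: [0.5752, 0.067, 0.1985]
tcp_rot: [0.99, 0.139, -0.003, -0.001]
contact_force: [0.2, 0.3, -5.4]
opening: 0.454
finger_force: 41.4
```

```bash
python3 -c "
from h import *
to(.5678,.1867,.2,16)
s=get_state();M=R.from_quat(s['tcp_rot']).as_matrix()
for n in('side','top'):
    c=cam(n);P=cloud(c).reshape(-1,3);P=P[~np.isnan(P[:,0])];Q=(P-s['eef_pos'])@M*1000
    Q=Q[(abs(Q[:,0])<150)&(abs(Q[:,1])<150)&(P[:,2]>.215)]
    for a in range(-300,0,20):
        q=Q[(Q[:,2]>=a)&(Q[:,2]<a+20)]
        if len(q)>3: print(n,'above tcp',-a-20,len(q),q[:,:2].min(0).round(),q[:,:2].max(0).round())
"
```

```text
t 7.35 tcp [0.5752 0.067  0.1985] tool delta mm [  26.  -117.1   -1.2] spin 0.03 F [ 0.2  0.3 -5.4] open 0.454 fz [-0.006  0.002 -1.   ]
side above tcp 280 415 [-148. -105.] [13. 48.]
side above tcp 260 558 [-149.  -97.] [45. 52.]
side above tcp 240 310 [-123.  -92.] [ 55. -36.]
side above tcp 220 220 [-79. -84.] [ 55. -36.]
side above tcp 200 107 [-33. -70.] [ 46. -40.]
side above tcp 180 54 [-36. -55.] [32. -7.]
side above tcp 160 138 [-38. -39.] [35. 14.]
side above tcp 140 177 [-38. -42.] [33. 18.]
side above tcp 120 151 [-39. -41.] [32. 11.]
side above tcp 100 67 [-38. -42.] [32. -3.]
side above tcp 80 130 [-21. -69.] [17. 13.]
side above tcp 60 83 [-20. -68.] [15. 58.]
side above tcp 40 83 [-19. -59.] [11. 60.]
side above tcp 20 45 [-15. -51.] [10. 46.]
side above tcp 0 7 [-12. -36.] [ 1. 23.]
top above tcp 280 536 [-142.  -96.] [19. 46.]
top above tcp 260 1124 [-129.  -97.] [47. 54.]
top above tcp 240 333 [-112.  -63.] [51. 56.]
top above tcp 220 55 [-85. -62.] [17. 52.]
top above tcp 200 20 [-35. -60.] [14. 38.]
top above tcp 180 26 [-36. -35.] [-22.   1.]
top above tcp 160 42 [-37. -40.] [-18.   8.]
top above tcp 140 33 [-37. -44.] [-11.  15.]
top above tcp 120 11 [-36. -45.] [-9. 18.]
top above tcp 100 8 [-33. -51.] [-1. 12.]
top above tcp 80 57 [-13. -65.] [11. 58.]
top above tcp 60 5 [-13. -56.] [10. 52.]
top above tcp 40 5 [-15. -55.] [ 1. 47.]
```

Call:
{"method": "step_arm", "body": {
  "commands": [
    {"x":9,"y":-39,"z":0,"spin":0,"gripper":0.5},
    {"x":9,"y":-39,"z":0,"spin":0,"gripper":0.5},
    {"x":8,"y":-37,"z":0,"spin":0,"gripper":0.5},
    {"x":0,"y":0,"z":0,"spin":-8.5,"gripper":0.5},
    {"x":0,"y":0,"z":0,"spin":-8.5,"gripper":0.5},
    {"x":0,"y":0,"z":0,"spin":-8.5,"gripper":0.5},
    {"x":0,"y":0,"z":0,"spin":-8.5,"gripper":0.5},
    {"x":0,"y":0,"z":0,"spin":-8.5,"gripper":0.5},
    {"x":0,"y":0,"z":0,"spin":-8.5,"gripper":0.5},
    {"x":0,"y":0,"z":0,"spin":-8.5,"gripper":0.5}
  ]
}}

```text
time: 8.45
eef_pos: [0.569, 0.1818, 0.1985]
tcp_rot: [0.789, 0.615, -0.002, -0.002]
contact_force: [0.1, -1.1, -4.2]
opening: 0.45
finger_force: 42.4
```

Call:
{"method": "step_arm", "body": {
  "commands": [
    {"x":0,"y":0,"z":0,"spin":-8.5,"gripper":0.5},
    {"x":0,"y":0,"z":0,"spin":-8.5,"gripper":0.5},
    {"x":0,"y":0,"z":0,"spin":-8.5,"gripper":0.5},
    {"x":0,"y":0,"z":0,"spin":-5,"gripper":0.5},
    {"x":0,"y":0,"z":20,"spin":0,"gripper":0.5},
    {"x":0,"y":0,"z":20,"spin":0,"gripper":0.5},
    {"x":0,"y":0,"z":20,"spin":0,"gripper":0.5},
    {"x":0,"y":0,"z":20,"spin":0,"gripper":0.5},
    {"x":0,"y":0,"z":10,"spin":0,"gripper":0.5},
    {"x":0,"y":0,"z":0,"spin":0,"gripper":0.5}
  ]
}}

```text
time: 9.45
eef_pos: [0.5683, 0.1816, 0.1073]
tcp_rot: [0.602, 0.799, -0.002, -0.003]
contact_force: [-0.0, -0.0, -4.5]
opening: 0.45
finger_force: 42.3
```

```bash
python3 -c "
from h import *
to(.5678,.1867,.0396,106)
ims=[]
for n,(v,u) in dict(top=(170,210),side=(160,240)).items():
    c=cam(n); ims.append(cv2.resize(c['color'][v:v+120,u:u+130,::-1],(390,360),interpolation=2))
cv2.imwrite('pics/p.png',np.hstack(ims))"
```

```text
t 9.45 tcp [0.5683 0.1816 0.1073] tool delta mm [ 5.   1.4 67.7] spin 0.02 F [-0.  -0.  -4.5] open 0.45 fz [-0.007 -0.001 -1.   ]
```

View pics/p.png

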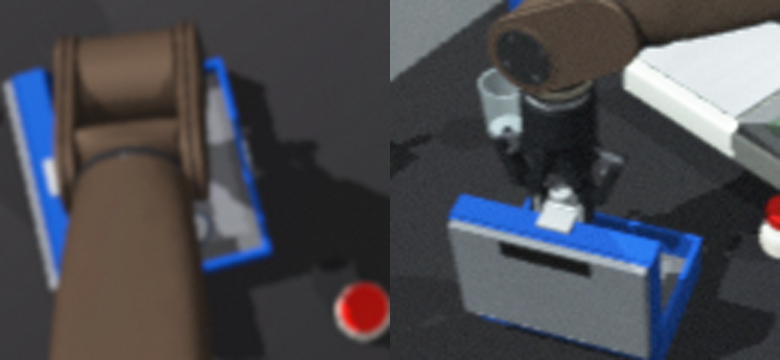

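The weight hangs above the well, hidden from both cameras. On the pan, the arm and camera agreed to within 1 mm, so I'll correct the offset and lower it slowly while watching the force.

Call:
{"method": "step_arm", "body": {
  "commands": [
    {"x":5,"y":1.4,"z":0,"spin":0,"gripper":0.5},
    {"x":0,"y":0,"z":8,"spin":0,"gripper":0.5},
    {"x":0,"y":0,"z":8,"spin":0,"gripper":0.5},
    {"x":0,"y":0,"z":8,"spin":0,"gripper":0.5},
    {"x":0,"y":0,"z":8,"spin":0,"gripper":0.5},
    {"x":0,"y":0,"z":5,"spin":0,"gripper":0.5},
    {"x":0,"y":0,"z":3,"spin":0,"gripper":0.5},
    {"x":0,"y":0,"z":2,"spin":0,"gripper":0.5},
    {"x":0,"y":0,"z":0,"spin":0,"gripper":0.5},
    {"x":0,"y":0,"z":0,"spin":0,"gripper":0.5}
  ]
}}

```text
time: 10.55
eef_pos: [0.5711, 0.1872, 0.0687]
tcp_rot: [0.602, 0.799, 0.0, 0.0]
contact_force: [-0.9, 0.4, -4.1]
opening: 0.451
finger_force: 42.5
```

```bash
python3 -c "
from h import *
to(.5678,.1867,.0396,106)"
```

```text
t 10.55 tcp [0.5711 0.1872 0.0687] tool delta mm [ 0.5 -3.3 29.1] spin 0.04 F [-0.9  0.4 -4.1] open 0.451 fz [ 0.001  0.    -1.   ]
```

Call:
{"method": "step_arm", "body": {
  "commands": [
    {"x":0.5,"y":-3.3,"z":0,"spin":0,"gripper":0.5},
    {"x":0,"y":0,"z":2,"spin":0,"gripper":0.5},
    {"x":0,"y":0,"z":2,"spin":0,"gripper":0.5},
    {"x":0,"y":0,"z":2,"spin":0,"gripper":0.5},
    {"x":0,"y":0,"z":2,"spin":0,"gripper":0.5},
    {"x":0,"y":0,"z":1,"spin":0,"gripper":0.5},
    {"x":0,"y":0,"z":0,"spin":0,"gripper":0.5},
    {"x":0,"y":0,"z":0,"spin":0,"gripper":0.5},
    {"x":0,"y":0,"z":0,"spin":0,"gripper":0.5},
    {"x":0,"y":0,"z":0,"spin":0,"gripper":0.5}
  ]
}}

```text
time: 11.55
eef_pos: [0.5676, 0.1867, 0.0595]
tcp_rot: [0.602, 0.799, 0.0, 0.0]
contact_force: [0.6, 0.5, -4.1]
opening: 0.448
finger_force: 42.5
```

```bash
python3 -c "
from h import *
to(.5678,.1867,.0396,106)"
```

```text
t 11.55 tcp [0.5676 0.1867 0.0595] tool delta mm [-0.   0.2 19.9] spin 0.04 F [ 0.6  0.5 -4.1] open 0.448 fz [ 0.  0. -1.]
```

Call:
{"method": "step_arm", "body": {
  "commands": [
    {"x":0,"y":0,"z":1,"spin":0,"gripper":0.5},
    {"x":0,"y":0,"z":1,"spin":0,"gripper":0.5},
    {"x":0,"y":0,"z":1,"spin":0,"gripper":0.5},
    {"x":0,"y":0,"z":1,"spin":0,"gripper":0.5},
    {"x":0,"y":0,"z":1,"spin":0,"gripper":0.5},
    {"x":0,"y":0,"z":1,"spin":0,"gripper":0.5},
    {"x":0,"y":0,"z":0.5,"spin":0,"gripper":0.5},
    {"x":0,"y":0,"z":0,"spin":0,"gripper":0.5},
    {"x":0,"y":0,"z":0,"spin":0,"gripper":0.5},
    {"x":0,"y":0,"z":0,"spin":0,"gripper":0.5}
  ]
}}

```text
time: 12.55
eef_pos: [0.5687, 0.1865, 0.0533]
tcp_rot: [0.602, 0.799, 0.001, 0.001]
contact_force: [4.4, -2.3, -3.4]
opening: 0.455
finger_force: 42.6
```

Call:
{"method": "step_arm", "body": {
  "commands": [
    {"x":-0.6,"y":0.6,"z":0,"spin":0,"gripper":0.5},
    {"x":0,"y":0,"z":1,"spin":0,"gripper":0.5},
    {"x":0,"y":0,"z":1,"spin":0,"gripper":0.5},
    {"x":0,"y":0,"z":1,"spin":0,"gripper":0.5},
    {"x":0,"y":0,"z":1,"spin":0,"gripper":0.5},
    {"x":0,"y":0,"z":1,"spin":0,"gripper":0.5},
    {"x":0,"y":0,"z":1,"spin":0,"gripper":0.5},
    {"x":0,"y":0,"z":0,"spin":0,"gripper":0.5},
    {"x":0,"y":0,"z":0,"spin":0,"gripper":0.5},
    {"x":0,"y":0,"z":0,"spin":0,"gripper":0.5}
  ]
}}

```text
time: 13.55
eef_pos: [0.5687, 0.186, 0.047]
tcp_rot: [0.601, 0.799, 0.0, 0.001]
contact_force: [4.1, -4.4, -2.7]
opening: 0.45
finger_force: 42.7
```

Call:
{"method": "step_arm", "body": {
  "commands": [
    {"x":-0.8,"y":0.4,"z":0,"spin":0,"gripper":0.5},
    {"x":0,"y":0,"z":1,"spin":0,"gripper":0.5},
    {"x":0,"y":0,"z":1,"spin":0,"gripper":0.5},
    {"x":0,"y":0,"z":1,"spin":0,"gripper":0.5},
    {"x":0,"y":0,"z":1,"spin":0,"gripper":0.5},
    {"x":0,"y":0,"z":1,"spin":0,"gripper":0.5},
    {"x":0,"y":0,"z":1,"spin":0,"gripper":0.5},
    {"x":0,"y":0,"z":0,"spin":0,"gripper":0.5},
    {"x":0,"y":0,"z":0,"spin":0,"gripper":0.5},
    {"x":0,"y":0,"z":0,"spin":0,"gripper":0.5}
  ]
}}

```text
time: 14.55
eef_pos: [0.5687, 0.1857, 0.0406]
tcp_rot: [0.602, 0.799, -0.0, -0.0]
contact_force: [4.7, -1.8, -4.2]
opening: 0.453
finger_force: 42.6
```

Nearly on the floor, so about 1 mm more.

Call:
{"method": "step_arm", "body": {
  "commands": [
    {"x":-0.3,"y":0.5,"z":0,"spin":0,"gripper":0.5},
    {"x":0,"y":0,"z":0.5,"spin":0,"gripper":0.5},
    {"x":0,"y":0,"z":0.5,"spin":0,"gripper":0.5},
    {"x":0,"y":0,"z":0.5,"spin":0,"gripper":0.5},
    {"x":0,"y":0,"z":0,"spin":0,"gripper":0.5},
    {"x":0,"y":0,"z":0,"spin":0,"gripper":0.5},
    {"x":0,"y":0,"z":0,"spin":0,"gripper":0.5},
    {"x":0,"y":0,"z":0,"spin":0,"gripper":0.5},
    {"x":0,"y":0,"z":0,"spin":0,"gripper":0.5},
    {"x":0,"y":0,"z":0,"spin":0,"gripper":0.5}
  ]
}}

```text
time: 15.55
eef_pos: [0.5689, 0.1856, 0.0396]
tcp_rot: [0.602, 0.799, -0.001, -0.001]
contact_force: [-4.4, -1.3, 4.9]
opening: 0.453
finger_force: 43.4
```

The contact force rose from -4 to +5 N, so the weight is on the floor. Releasing and lifting off.

Call:
{"method": "step_arm", "body": {
  "commands": [
    {"x":0,"y":0,"z":0,"spin":0,"gripper":0},
    {"x":0,"y":0,"z":0,"spin":0,"gripper":-0.2},
    {"x":0,"y":0,"z":0,"spin":0,"gripper":-0.4},
    {"x":0,"y":0,"z":0,"spin":0,"gripper":-0.4},
    {"x":0,"y":0,"z":0,"spin":0,"gripper":-0.4},
    {"x":0,"y":0,"z":0,"spin":0,"gripper":-0.4},
    {"x":0,"y":0,"z":-10,"spin":0,"gripper":-0.4},
    {"x":0,"y":0,"z":-20,"spin":0,"gripper":-0.4},
    {"x":0,"y":0,"z":-30,"spin":0,"gripper":-0.4},
    {"x":0,"y":0,"z":-40,"spin":0,"gripper":-0.4}
  ]
}}

```text
time: 16.55
eef_pos: [0.5681, 0.1853, 0.1391]
tcp_rot: [0.602, 0.799, -0.001, -0.001]
contact_force: [0.3, 0.9, 0.3]
opening: 0.699
finger_force: 0.0
```

Call:
{"method": "step_arm", "body": {
  "commands": [
    {"x":0,"y":0,"z":-40,"spin":0,"gripper":0},
    {"x":0,"y":0,"z":-40,"spin":0,"gripper":0.5},
    {"x":0,"y":0,"z":-40,"spin":0,"gripper":1},
    {"x":0,"y":0,"z":-20,"spin":0,"gripper":1},
    {"x":-40,"y":0,"z":0,"spin":0,"gripper":1},
    {"x":-40,"y":0,"z":0,"spin":0,"gripper":1},
    {"x":-40,"y":0,"z":0,"spin":0,"gripper":1},
    {"x":-40,"y":0,"z":0,"spin":0,"gripper":1},
    {"x":0,"y":0,"z":0,"spin":0,"gripper":1},
    {"x":0,"y":0,"z":0,"spin":0,"gripper":1}
  ]
}}

```text
time: 17.55
eef_pos: [0.6136, 0.031, 0.2798]
tcp_rot: [0.602, 0.798, 0.0, -0.0]
contact_force: [0.3, 0.2, 0.8]
opening: 0.007
finger_force: 0.0
```

Run:
```python
from h import *
to(.5678,.1867,.2,106); print(get_state()["qpos"])
c=cam("top"); P=cloud(c); z=P[...,2]
m=np.zeros_like(z,bool); m[200:236,252:290]=1; q=P[m&(z>.06)&(z<.085)]; print("knob",len(q),np.median(q,0) if len(q) else 0)
roi=np.zeros_like(m); roi[180:280,205:310]=1; t=P[roi&(z>.195)&(z<.215)]; print("lidtop",len(t),t.mean(0))
cv2.imwrite("pics/q.png",cv2.resize(c["color"][150:290,200:350,::-1],None,fx=4,fy=4,interpolation=2))
```

```text
t 17.55 tcp [0.6136 0.031  0.2798] tool delta mm [162.2  -1.4  79.9] spin -0.08 F [0.3 0.2 0.8] open 0.007 fz [ 0.     0.001 -1.   ]
[-1.14650095e-01  1.29513852e-01  1.69647516e+00  5.88356911e-04
  1.31534830e+00 -3.92731863e-01]
knob 49 [0.56490691 0.18766659 0.06977682]
lidtop 241 [0.50826092 0.26767682 0.19761843]
```

View pics/q.png

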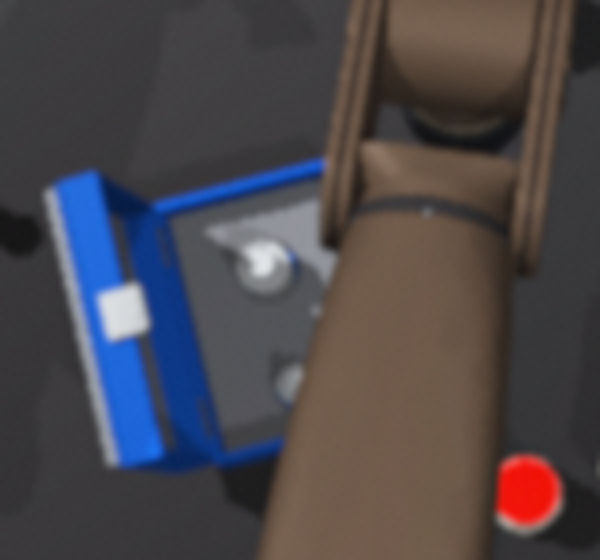

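The top view shows the weight seated in the well at about (267,217). The knob top reads 69.8 mm against an expected 70 mm, so it is on the floor, and the small weight is undisturbed. Next I'll measure the lid angle and panel, and plan the route to the lid's outer side.

```bash
cat >> h.py <<'E'
O=np.array([.5343,.1766,0]); a=np.radians(16); C=np.array([[-np.sin(a),-np.cos(a),0],[np.cos(a),-np.sin(a),0],[0,0,1]])  # case axes in columns
def tip():
    s=get_state(); M=R.from_quat(s["tcp_rot"]).as_matrix(); t=s["eef_pos"]+.014*M[:,2]; return ((t-O)@C*1000).round(1)
E
python3 - <<'E'
from h import *
print("tip in case",tip(),"x tool in case",(C.T@R.from_quat(get_state()["tcp_rot"]).as_matrix()).round(2).tolist())
s=cam("side"); S=cloud(s); Q=(S-O)@C*1000
m=(abs(Q[...,1])<85)&(Q[...,2]>80)&(Q[...,2]<190)&(Q[...,0]>85)&(Q[...,0]<160); q=Q[m]
A=np.c_[q[:,2]-54,np.ones(len(q))]; k,b=np.linalg.lstsq(A,q[:,0],rcond=None)[0]
for _ in range(3):
    r=q[:,0]-A@[k,b]; g=abs(r)<4; k,b=np.linalg.lstsq(A[g],q[g,0],rcond=None)[0]
th=np.pi/2+np.arctan(k); print(len(q),g.sum(),"angle",th,"panel normal height n",(b-70)*np.cos(np.arctan(k)))
for phi in (100,95,90,85,80,70,60,50,40,30,20,15,10,6):
    t=np.radians(phi); print(phi,round(70-125*np.cos(t)+40*np.sin(t)+11),round(54+125*np.sin(t)+40*np.cos(t)))
E
```

```text
tip in case [-160.8  -36.2  265.8] x tool in case [[1.0, 0.0, 0.0], [0.0, -1.0, -0.0], [0.0, 0.0, -1.0]]
1541 1307 angle 1.6811308296573269 panel normal height n 38.041759313850356
100 142 170
95 132 175
90 121 179
85 110 182
80 99 184
70 76 185
60 53 182
50 31 175
40 11 165
30 -7 151
20 -23 134
15 -29 125
10 -35 115
6 -39 107
```

Call:
{"method": "step_arm", "body": {
  "commands": [
    {"x":40,"y":-5,"z":0,"spin":0,"gripper":1},
    {"x":40,"y":-5,"z":0,"spin":0,"gripper":1},
    {"x":40,"y":-5,"z":0,"spin":0,"gripper":1},
    {"x":40,"y":-5,"z":0,"spin":0,"gripper":1},
    {"x":40,"y":-5,"z":0,"spin":0,"gripper":1},
    {"x":40,"y":-5,"z":0,"spin":0,"gripper":1},
    {"x":40,"y":-3,"z":0,"spin":0,"gripper":1},
    {"x":40,"y":-3,"z":0,"spin":0,"gripper":1},
    {"x":10,"y":0,"z":0,"spin":0,"gripper":1},
    {"x":0,"y":0,"z":0,"spin":0,"gripper":1}
  ]
}}

```text
time: 18.65
eef_pos: [0.4863, 0.3411, 0.2795]
tcp_rot: [0.6, 0.8, 0.0, 0.0]
contact_force: [-0.0, 0.5, -0.1]
opening: 0.003
finger_force: 0.0
```

```bash
python3 -c "
from h import *
print(tip(),get_state()['qpos'].round(2),get_state()['contact_force'])
c=cam('top');s=cam('side')
cv2.imwrite('pics/r.png',np.hstack([cv2.resize(x['color'][v:v+200,u:u+200,::-1],(400,400)) for x,v,u in((c,120,120),(s,130,180))]))"
```

```text
[171.4   0.8 265.5] [ 0.44  0.08  1.75 -0.    1.31  0.16] [-0.04425808  0.53725713 -0.09088185]
```

View pics/r.png

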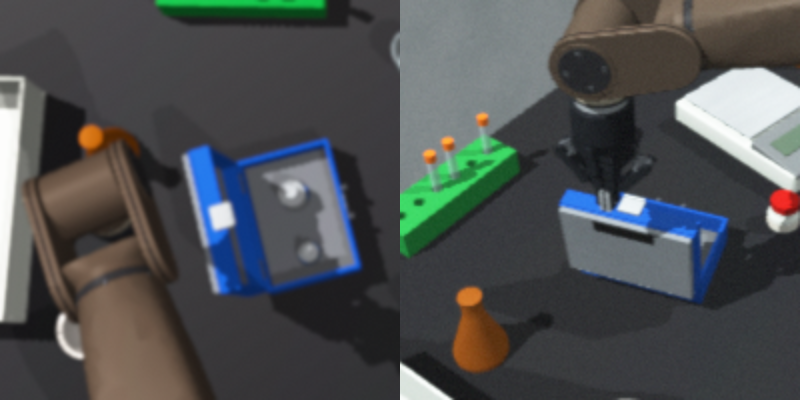

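The gripper is beyond the lid on its panel side, clear of the flask. I'll lower and start pushing the lid over.

Call:
{"method": "step_arm", "body": {
  "commands": [
    {"x":0,"y":0,"z":30,"spin":0,"gripper":1},
    {"x":0,"y":0,"z":34,"spin":0,"gripper":1},
    {"x":0,"y":0,"z":26,"spin":0,"gripper":1},
    {"x":0,"y":0,"z":0,"spin":0,"gripper":1},
    {"x":-10,"y":0,"z":0,"spin":0,"gripper":1},
    {"x":-10,"y":0,"z":0,"spin":0,"gripper":1},
    {"x":-8,"y":0,"z":0,"spin":0,"gripper":1},
    {"x":-8,"y":0,"z":0,"spin":0,"gripper":1},
    {"x":-8,"y":0,"z":0,"spin":0,"gripper":1},
    {"x":-8,"y":0,"z":-2,"spin":0,"gripper":1}
  ]
}}

```text
time: 19.75
eef_pos: [0.5027, 0.289, 0.1924]
tcp_rot: [0.602, 0.799, 0.001, 0.0]
contact_force: [-0.0, 2.7, 2.2]
opening: -0.005
finger_force: 1.6
```

```bash
python3 -c "
from h import *
print(tip(),get_state()['contact_force'].round(1))"
```

```text
[116.7  -0.7 178.4] [-0.   2.7  2.2]
```

Call:
{"method": "step_arm", "body": {
  "commands": [
    {"x":-9,"y":0,"z":-4,"spin":0,"gripper":1},
    {"x":-9,"y":0,"z":-2,"spin":0,"gripper":1},
    {"x":-11,"y":0,"z":-1,"spin":0,"gripper":1},
    {"x":-12,"y":0,"z":0,"spin":0,"gripper":1},
    {"x":-11,"y":0,"z":1,"spin":0,"gripper":1},
    {"x":-12,"y":0,"z":2,"spin":0,"gripper":1},
    {"x":-11,"y":0,"z":3,"spin":0,"gripper":1},
    {"x":-11,"y":0,"z":4,"spin":0,"gripper":1},
    {"x":-10,"y":0,"z":5,"spin":0,"gripper":1},
    {"x":-10,"y":0,"z":5,"spin":0,"gripper":1}
  ]
}}

```text
time: 20.75
eef_pos: [0.532, 0.1861, 0.178]
tcp_rot: [0.602, 0.799, 0.0, 0.0]
contact_force: [0.7, 1.0, 1.0]
opening: -0.0
finger_force: 0.8
```

```bash
python3 -c "
from h import *
print(tip(),get_state()['contact_force'].round(1))"
```

```text
[  9.7  -0.4 164. ] [0.7 1.  1. ]
```

Call:
{"method": "step_arm", "body": {
  "commands": [
    {"x":-8,"y":0,"z":6,"spin":0,"gripper":1},
    {"x":-9,"y":0,"z":7,"spin":0,"gripper":1},
    {"x":-8,"y":0,"z":8,"spin":0,"gripper":1},
    {"x":-8,"y":0,"z":9,"spin":0,"gripper":1},
    {"x":-6,"y":0,"z":9,"spin":0,"gripper":1},
    {"x":-3,"y":0,"z":4,"spin":0,"gripper":1},
    {"x":0,"y":0,"z":0,"spin":0,"gripper":1},
    {"x":0,"y":0,"z":0,"spin":0,"gripper":1},
    {"x":0,"y":0,"z":0,"spin":0,"gripper":1},
    {"x":0,"y":0,"z":0,"spin":0,"gripper":1}
  ]
}}

```text
time: 21.75
eef_pos: [0.543, 0.147, 0.1355]
tcp_rot: [0.601, 0.799, 0.0, 0.0]
contact_force: [0.0, -0.3, 0.3]
opening: 0.003
finger_force: 0.0
```

```bash
python3 -c "
from h import *
print(tip(),get_state()['contact_force'].round(1))"
```

```text
[-30.8  -0.2 121.5] [ 0.  -0.3  0.3]
```

Call:
{"method": "step_arm", "body": {
  "commands": [
    {"x":0,"y":0,"z":-9,"spin":0,"gripper":1},
    {"x":-12,"y":0,"z":0,"spin":0,"gripper":1},
    {"x":-12,"y":0,"z":0,"spin":0,"gripper":1},
    {"x":0,"y":0,"z":4,"spin":0,"gripper":1},
    {"x":0,"y":0,"z":4,"spin":0,"gripper":1},
    {"x":0,"y":0,"z":4,"spin":0,"gripper":1},
    {"x":0,"y":0,"z":4,"spin":0,"gripper":1},
    {"x":0,"y":0,"z":4,"spin":0,"gripper":1},
    {"x":0,"y":0,"z":3,"spin":0,"gripper":1},
    {"x":0,"y":0,"z":0,"spin":0,"gripper":1}
  ]
}}

```text
time: 22.75
eef_pos: [0.5492, 0.1239, 0.1205]
tcp_rot: [0.602, 0.799, -0.0, -0.001]
contact_force: [0.2, -0.4, 1.2]
opening: -0.001
finger_force: 0.0
```

```bash
python3 -c "
from h import *
print(tip(),get_state()['contact_force'].round(1))"
```

```text
[-54.7   0.2 106.5] [ 0.2 -0.4  1.2]
```

Call:
{"method": "step_arm", "body": {
  "commands": [
    {"x":0,"y":0,"z":1,"spin":0,"gripper":1},
    {"x":0,"y":0,"z":1,"spin":0,"gripper":1},
    {"x":0,"y":0,"z":1,"spin":0,"gripper":1},
    {"x":0,"y":0,"z":1,"spin":0,"gripper":1},
    {"x":0,"y":0,"z":0.5,"spin":0,"gripper":1},
    {"x":0,"y":0,"z":0.5,"spin":0,"gripper":1},
    {"x":0,"y":0,"z":0,"spin":0,"gripper":1},
    {"x":0,"y":0,"z":0,"spin":0,"gripper":1},
    {"x":0,"y":0,"z":0,"spin":0,"gripper":1},
    {"x":0,"y":0,"z":0,"spin":0,"gripper":1}
  ]
}}

```text
time: 23.75
eef_pos: [0.5498, 0.1237, 0.1163]
tcp_rot: [0.602, 0.799, 0.0, 0.0]
contact_force: [0.6, -0.0, 0.8]
opening: -0.0
finger_force: 0.3
```

Call:
{"method": "step_arm", "body": {
  "commands": [
    {"x":0,"y":0,"z":0.5,"spin":0,"gripper":1},
    {"x":0,"y":0,"z":0.5,"spin":0,"gripper":1},
    {"x":0,"y":0,"z":0.5,"spin":0,"gripper":1},
    {"x":0,"y":0,"z":0.5,"spin":0,"gripper":1},
    {"x":0,"y":0,"z":0.5,"spin":0,"gripper":1},
    {"x":0,"y":0,"z":0.5,"spin":0,"gripper":1},
    {"x":0,"y":0,"z":0,"spin":0,"gripper":1},
    {"x":0,"y":0,"z":0,"spin":0,"gripper":1},
    {"x":0,"y":0,"z":0,"spin":0,"gripper":1},
    {"x":0,"y":0,"z":0,"spin":0,"gripper":1}
  ]
}}

```text
time: 24.75
eef_pos: [0.5499, 0.1235, 0.114]
tcp_rot: [0.602, 0.799, -0.0, 0.0]
contact_force: [-1.2, -1.7, 6.8]
opening: 0.001
finger_force: 2.7
```

Run:
```python
from h import *
print(tip(),get_state()["contact_force"].round(1))
for n in("top","side"):
    c=cam(n); Q=((cloud(c)-O)@C*1000).reshape(-1,3)
    for x0 in(-60,-40,-20,0,20,40):
        q=Q[(abs(Q[:,0]-x0)<8)&(Q[:,1]>-85)&(Q[:,1]<85)&(abs(Q[:,1])>45)&(Q[:,2]>75)&(Q[:,2]<135)]
        print(n,x0,len(q),np.median(q[:,2]).round(1) if len(q) else 0)
```

```text
[-55.3  -0.4 100. ] [-1.2 -1.7  6.8]
top -60 0 0
top -40 0 0
top -20 0 0
top 0 0 0
top 20 0 0
top 40 64 94.7
side -60 79 99.4
side -40 87 98.7
side -20 97 98.1
side 0 93 96.7
side 20 103 95.6
side 40 104 95.1
```

The lid is at about 0.045 rad and 7 N, so it's on the catch ramp. I'll continue in small steps.

Call:
{"method": "step_arm", "body": {
  "commands": [
    {"x":0,"y":0,"z":0.5,"spin":0,"gripper":1},
    {"x":0,"y":0,"z":0,"spin":0,"gripper":1},
    {"x":0,"y":0,"z":0.5,"spin":0,"gripper":1},
    {"x":0,"y":0,"z":0,"spin":0,"gripper":1},
    {"x":0,"y":0,"z":0.4,"spin":0,"gripper":1},
    {"x":0,"y":0,"z":0,"spin":0,"gripper":1},
    {"x":0,"y":0,"z":0,"spin":0,"gripper":1},
    {"x":0,"y":0,"z":0,"spin":0,"gripper":1},
    {"x":0,"y":0,"z":0,"spin":0,"gripper":1},
    {"x":0,"y":0,"z":0,"spin":0,"gripper":1}
  ]
}}

```text
time: 25.85
eef_pos: [0.5501, 0.1235, 0.1136]
tcp_rot: [0.601, 0.799, -0.0, 0.0]
contact_force: [-3.8, -1.5, 10.4]
opening: 0.004
finger_force: 4.9
```

Call:
{"method": "step_arm", "body": {
  "commands": [
    {"x":0,"y":0,"z":0.3,"spin":0,"gripper":1},
    {"x":0,"y":0,"z":0,"spin":0,"gripper":1},
    {"x":0,"y":0,"z":0.3,"spin":0,"gripper":1},
    {"x":0,"y":0,"z":0,"spin":0,"gripper":1},
    {"x":0,"y":0,"z":0.4,"spin":0,"gripper":1},
    {"x":0,"y":0,"z":0,"spin":0,"gripper":1},
    {"x":0,"y":0,"z":0,"spin":0,"gripper":1},
    {"x":0,"y":0,"z":0,"spin":0,"gripper":1},
    {"x":0,"y":0,"z":0,"spin":0,"gripper":1},
    {"x":0,"y":0,"z":0,"spin":0,"gripper":1}
  ]
}}

```text
time: 26.85
eef_pos: [0.5501, 0.1234, 0.1133]
tcp_rot: [0.601, 0.799, -0.0, 0.0]
contact_force: [-4.9, -2.1, 13.2]
opening: -0.001
finger_force: 6.4
```

Call:
{"method": "step_arm", "body": {
  "commands": [
    {"x":0,"y":0,"z":0.3,"spin":0,"gripper":1},
    {"x":0,"y":0,"z":0,"spin":0,"gripper":1},
    {"x":0,"y":0,"z":0.3,"spin":0,"gripper":1},
    {"x":0,"y":0,"z":0,"spin":0,"gripper":1},
    {"x":0,"y":0,"z":0,"spin":0,"gripper":1},
    {"x":0,"y":0,"z":0,"spin":0,"gripper":1},
    {"x":0,"y":0,"z":0,"spin":0,"gripper":1},
    {"x":0,"y":0,"z":0,"spin":0,"gripper":1},
    {"x":0,"y":0,"z":0,"spin":0,"gripper":1},
    {"x":0,"y":0,"z":0,"spin":0,"gripper":1}
  ]
}}

```text
time: 27.85
eef_pos: [0.5502, 0.1232, 0.1125]
tcp_rot: [0.601, 0.799, -0.0, 0.001]
contact_force: [-4.7, -2.3, 10.9]
opening: -0.001
finger_force: 5.7
```

Run:
```python
from h import *
print(tip(),get_state()["contact_force"].round(1))
Q=sum([[((cloud(cam("side"))-O)@C*1000).reshape(-1,3)] for _ in range(3)],[]); Q=np.vstack(Q)
q=Q[(Q[:,0]>-65)&(Q[:,0]<60)&(Q[:,1]>-85)&(Q[:,1]<85)&(abs(Q[:,1])>40)&(Q[:,2]>85)&(Q[:,2]<110)]
p=np.polyfit(q[:,0],q[:,2],1); g=abs(q[:,2]-np.polyval(p,q[:,0]))<5; p=np.polyfit(q[g,0],q[g,2],1); print(len(q),p,"at hinge",np.polyval(p,70),"at -55",np.polyval(p,-55))
```

```text
[-55.8  -0.6  98.5] [-4.7 -2.3 10.9]
2527 [-4.35012611e-02  9.60809078e+01] at hinge 93.03581950835407 at -55 98.47347714728492
```

Call:
{"method": "step_arm", "body": {
  "commands": [
    {"x":0,"y":0,"z":0.3,"spin":0,"gripper":1},
    {"x":0,"y":0,"z":0,"spin":0,"gripper":1},
    {"x":0,"y":0,"z":0.3,"spin":0,"gripper":1},
    {"x":0,"y":0,"z":0,"spin":0,"gripper":1},
    {"x":0,"y":0,"z":0.3,"spin":0,"gripper":1},
    {"x":0,"y":0,"z":0,"spin":0,"gripper":1},
    {"x":0,"y":0,"z":0,"spin":0,"gripper":1},
    {"x":0,"y":0,"z":0,"spin":0,"gripper":1},
    {"x":0,"y":0,"z":0,"spin":0,"gripper":1},
    {"x":0,"y":0,"z":0,"spin":0,"gripper":1}
  ]
}}

```text
time: 29.0
eef_pos: [0.5503, 0.1226, 0.1108]
tcp_rot: [0.601, 0.799, -0.001, 0.001]
contact_force: [-1.5, -5.0, 7.6]
opening: 0.002
finger_force: 4.0
```

Call:
{"method": "step_arm", "body": {
  "commands": [
    {"x":0,"y":0,"z":0.3,"spin":0,"gripper":1},
    {"x":0,"y":0,"z":0,"spin":0,"gripper":1},
    {"x":0,"y":0,"z":0.3,"spin":0,"gripper":1},
    {"x":0,"y":0,"z":0,"spin":0,"gripper":1},
    {"x":0,"y":0,"z":0.3,"spin":0,"gripper":1},
    {"x":0,"y":0,"z":0,"spin":0,"gripper":1},
    {"x":0,"y":0,"z":0,"spin":0,"gripper":1},
    {"x":0,"y":0,"z":0,"spin":0,"gripper":1},
    {"x":0,"y":0,"z":0,"spin":0,"gripper":1},
    {"x":0,"y":0,"z":0,"spin":0,"gripper":1}
  ]
}}

```text
time: 30.0
eef_pos: [0.5487, 0.1241, 0.1075]
tcp_rot: [0.602, 0.799, -0.0, -0.001]
contact_force: [0.2, -0.4, 0.3]
opening: 0.0
finger_force: 0.0
```

```bash
cat > lid.py <<'E'
from h import *
print(tip(),get_state()["contact_force"].round(1))
Q=np.vstack([((cloud(cam("side"))-O)@C*1000).reshape(-1,3) for _ in range(3)])
q=Q[(Q[:,0]>-65)&(Q[:,0]<60)&(Q[:,1]>-85)&(Q[:,1]<85)&(abs(Q[:,1])>40)&(Q[:,2]>85)&(Q[:,2]<110)]
p=np.polyfit(q[:,0],q[:,2],1); g=abs(q[:,2]-np.polyval(p,q[:,0]))<5; p=np.polyfit(q[g,0],q[g,2],1); print(len(q),p,"at hinge",np.polyval(p,70),"at -55",np.polyval(p,-55))
E
python3 lid.py
```

```text
[-54.4   0.6  93.5] [ 0.2 -0.4  0.3]
2448 [-3.20049093e-03  9.31140557e+01] at hinge 92.89002133410703 at -55 93.29008270031977
```

The lid snapped shut: the force dropped to zero and the panel slope is 0.003 rad. I'll lift clear and verify.

Call:
{"method": "step_arm", "body": {
  "commands": [
    {"x":0,"y":0,"z":-5,"spin":0,"gripper":1},
    {"x":0,"y":0,"z":-15,"spin":0,"gripper":1},
    {"x":0,"y":0,"z":-30,"spin":0,"gripper":1},
    {"x":0,"y":0,"z":-40,"spin":0,"gripper":1},
    {"x":0,"y":0,"z":-40,"spin":0,"gripper":1},
    {"x":0,"y":0,"z":0,"spin":0,"gripper":1},
    {"x":0,"y":0,"z":0,"spin":0,"gripper":1},
    {"x":0,"y":0,"z":0,"spin":0,"gripper":1},
    {"x":0,"y":0,"z":0,"spin":0,"gripper":1},
    {"x":0,"y":0,"z":0,"spin":0,"gripper":1}
  ]
}}

```text
time: 31.15
eef_pos: [0.549, 0.1236, 0.237]
tcp_rot: [0.602, 0.799, -0.001, -0.001]
contact_force: [0.3, -0.3, -0.2]
opening: 0.0
finger_force: 0.0
```

```bash
python3 lid.py
```

```text
[-55.    0.5 223. ] [ 0.3 -0.3 -0.2]
2463 [-6.87692942e-04  9.30556283e+01] at hinge 93.00748979067905 at -55 93.09345140838379
```

```bash
python3 -c "
from h import *
print(sign_off())"
```

```text
the job is handed in; nothing more can be done
None
```

The big weight is on the floor of its well, the lid is latched shut (measured slope 0.001 rad with the arm clear), and the job was handed in at about 31 s; no verdict came back.

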